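# Slide a dish of cut stones along the fence into the lamp viewer

### The job

On the open part of the viewer's plate, bring the steel dish of cut stones up to the fence, then slide it along the fence into the hood, past the spring plunger and fully home against the stop inside; how deep the stop is set is unknown, so feel for it and push gently. The stones lie loose, so the dish stays down on the plate, level, and must never be rammed or squeezed hard. Then switch the lamp on by throwing the toggle on the black control box fully over, away from the robot, and leave the other things on the bench where they are.

Things in the scene. Friction and masses are not known exactly. Their poses are not given: they have to be found in the camera images.
- viewer: Fixed bench instrument on a base plate 150 x 350 mm, 5 thick. Origin: centre of its underside on the bench; its x points away from the robot, y to the robot's left, z up. Positions below are in this frame, in mm. Plate: x -75 to 75, y -175 to 175, top z 5. Its left part (y -10 to 175) is an open lane; right of that the grey hood (to z 72, lens to 82), then a black control box (y -126 to -173, top z 50).
- fence_start (a point): Left end of the guide fence, a straight aluminium bar along the plate's far edge, at the rim's height: x 58, y 174, z 18. Axes as the viewer's. The guiding face is the plane x 58, looking to -x; it runs straight on to the right (-y) through the mouth and under the hood. The fence is 14 thick and its top is at z 29. With the dish on the fence its centre is at x 16.5.
- mouth (a point): Middle of the hood's mouth: x 12, y -36, z 18. Axes as the viewer's. The mouth faces left (+y), spans x -34 to 58 and z 5 to 34; a gripper does not fit in. Somewhere inside is a rigid stop across the lane, set differently each time and not given: the dish is home with its centre at y -39 to -67, its rear rim then still 11 to 39 out of the mouth. A low housing stands at x -75 to -34, y -10 to -37, top z 40.
- dish: Shallow open round steel dish, loose, with a few fixed blue stones: 83 mm across the flared rim (foot 64 mm), 13 mm high, about 0.09 kg. Its hollow counts as solid up to 8 mm, straight-sided below the rim. Origin: centre of its underside. It starts on the plate's open lane, 9 to 37 mm off the fence; on the plate its rim is 18 mm above the bench. It must never be pressed with more than 25 N. Smooth metal: friction about 0.3 on plate, fence and stop.
- plunger (a joint): Spring plunger, an upright 8 mm steel pin opposite the fence, just inside the low housing; it presses the rim toward the fence. Slide in m, 0 = fully out. It gives up to 5 mm as the dish's widest part passes (pushing past takes about 2 to 6 N) and comes out behind it; below 0.0020 with the dish home. It sits 17.5 mm on the +y side of the dish's home centre, so it shifts with the stop.
- lamp (a joint): Toggle lever of the lamp on top of the control box, rad: 0 = off, leaning toward the robot (-x of the viewer); 1.0 = on, leaning away (+x). It swings about an axis along the viewer's y, moves with a small force and stays where it is left.
- lamp_tip (a point): Centre of the rounded free end (10 mm thick) of the toggle's slim steel bat, which stands about 30 mm out of the control box. In the viewer's frame it starts near x -25, y -150, z 77 mm and ends near x 1 at the same height, rising to z 80 midway; the pivot is at x -12, z 53.
- tweezers: Bystander, loose, to be left alone: steel tweezers 14 x 128 x 10 mm, on the bench between viewer and robot. Origin: centre of its underside.
- loupe: Bystander, loose, to be left alone: folding loupe 27 x 42 x 18 mm, on the bench between viewer and robot. Origin: centre of its underside.
- opal: Bystander, loose, to be left alone: small rough opal 38 x 49 x 26 mm, on the bench behind the fence. Origin: centre of its underside.
- stone: Bystander, loose, to be left alone: rust-brown stone 46 x 60 x 24 mm, right of the control box. Origin: centre of its underside.
- pencil: Bystander, loose, to be left alone: pencil 7 x 184 x 7 mm, nearest the robot. Origin: centre of its underside.
- tape: Bystander, loose, to be left alone: roll of masking tape 67 mm across, 19 mm high, left of the plate. Origin: centre of its underside.
There are look-alikes about, which are no part of the job. What is shaped like the dish but orange or turquoise is not meant.

How it is judged (in metres and radians):
On the way, in this order (a step that is already met when the one before it is completed fails the run):
1. the dish is brought up to the fence (within 4 mm) while it is still in front of the hood (x of dish in the frame of viewer above 0.0125 m and y of dish in the frame of viewer above 0.008 m), for 0.1 s.
2. the dish is fully home in the viewer, on the fence and caught by the plunger (y of dish in the frame of viewer below -0.036 m and value of joint plunger below 0.002 m and x of dish in the frame of viewer above 0.0135 m and z of dish in the frame of viewer below 0.008 m), for 0.2 s.
3. then the lamp's toggle is thrown (value of joint lamp above 0.85 rad), for 0.2 s.
At the end, for the whole second after the job is handed in: The dish stands on the plate, at rest and untouched, on the fence within 3 mm and under the hood (viewer y below -36 mm), home on the stop within about 3 mm (plunger out again behind its widest part, below 2.0 mm); the toggle is over to on (above 0.85 rad) (all of step 2 and value of joint lamp above 0.85 rad and linear speed of dish below 0.01 m/s and contact force between the fingers and dish below 0.1 N).
It fails at once if the dish is rammed or squeezed: the fingers press on it with over 25 N (contact force between the fingers and dish above 25 N).
It fails at once if the dish is lifted off the plate (more than 8 mm) or tipped (more than 0.25 rad) (z of dish in the frame of viewer above 0.013 m or angle between dish's own z axis and vertical above 0.25 rad).
It fails at once if another thing on the bench is shifted by more than 20 mm (distance of any of tweezers, loupe, opal, stone, pencil, tape from where it was at the start of the episode above 0.02 m).
It also fails if it takes over 58 s, if anything falls off the work surface, if the arm or the gripper's body presses on something with over 40 N, if the wrist force passes 120 N, or if a joint passes its speed limit or range.

### The arm

A 6-joint arm with a two-finger parallel gripper is mounted at the origin on a cart in front of the work surface, level with it; the furniture and walls round the work are solid. World frame = base frame: x ahead of the robot, y to its left, z up, the work surface at z = 0. Lengths are in mm, angles in rad, forces in N, time in s.
With the tool pointing down it reaches from about 350 to 875 mm from the base axis. Payload 4.2 kg.
Tool frame: the origin (TCP) lies at the very end of the fingers, on their centre line; the grasp point (between the pads) lies 19 mm behind it; z points along the fingers, y is the line along which they close (so a half turn about z gives the same grasp; the last joint's range is limited). The gripper opens to 85 mm and grips with 20 to 120 N. Pads are 22 mm wide; open, the fingers measure 114 mm over their backs; the gripper's body (76 mm by 85 mm) begins 54 mm behind the grasp point. The pads swing forward as they close: fully open they stand 13 mm farther back than shut.
Start: joints at [-0.951, 0.385, 0.008, 0, -1.194, -0.259], TCP at [220.653, -584.732, 231.312] pointing down, gripper open.
Joint ranges: [-3.14, 3.14], [-1.21, 2.06], [-1.07, 1.41], [-3.16, 2.05], [-2.99, -0.16], [-3.1, 3.1]. Speed limits (rad/s): [2.79, 2.79, 3.14, 3.14, 3.14, 3.14].

### API

Orientations are given as a unit quaternion [x, y, z, w].
In Python, from bench import read_state, get_image, camera_model, job_done gives the robot as it stands.
- The arm moves only by the shell command python3 -m handwheel 'ROWS'. ROWS is JSON, a list of rows, each a list of 7 numbers: the shift along the tool's x, y, z in m, then the turn, a rotation vector about the tool's x, y, z in rad, then the gripper's target within -1 to 1 (fully open at 1, half-way at 0, shut at -1). In form: [[dx, dy, dz, wx, wy, wz, jaw], ...]. A call has 1 to 10 rows; each row is the pose to reach, as a shift and turn from the pose commanded when the call began, along the tool's axes at that moment; what a row does not reach only later rows make up. A row lasts 1/8 s, in which the tool goes at most 62.5 mm and 10.7 degrees, less where a joint would pass 70% of its speed; a pose out of reach is approached as far as the arm can. A call with a gripper value outside its range is refused whole. The fingers move at their own pace and stop on an object; the grip force is fixed at half the most. Time passes only in rows, so rows that repeat a pose let the fingers close. It gives the time, the measured TCP pose, the force, the opening and the grip force at its end, in the units of the state.
- read_state(): the state, without advancing time (a new reading comes with each control period).
- get_image(name): name is "scene" or "top"; returns (picture, depth): 400x640x3 uint8, blue, green, red; 400x640 float32, mm along the optical axis (not along the pixel's ray), 0 where there is no reading.
- camera_model(name): a dict with "K" (3x3 intrinsics, pixels), "rvec" (rotation vector, rad) and "tvec" (3), from world to camera coordinates, as OpenCV has them. Camera axes: x right, y down, z forward; pixel columns grow to the right and rows downward; lengths in mm; the calibration is good to about 2 mm. A picture is of the moment at which its call begins. camera_model takes no time and is no camera call.
- job_done(): hands the job in; it is judged then, once.
The state is a dict: "clock": time; "joints": joint angles; "joint_vel": joint speeds; "joint_efforts": joint torques, N m; "position": TCP position; "ee_rot": TCP orientation; "contact_force": force on the tool from outside, world axes, zero at the start; "wrist_torque": the same for the moment, N m; "gripper_width": finger opening in mm; "grasp_force": force on a finger pad.
Only numpy, scipy, OpenCV 4.12 (cv2) and the standard library are available. Lean on these libraries where they do the work, as an engineer would, in place of code of your own. Each camera call takes 0.05 s, during which the arm holds its last target. There are 200 camera calls.

## Working session

There is one attempt and no reset: what is moved stays moved. The work goes in short steps, Python scripts to look and compute and a shell command to move; the robot and the scene stay as the last step left them, time stands still between calls to the robot, and variables do not carry over. Pictures are saved under pics/ and viewed, at most 10 in all, crops included, and the job is handed in when it is done.

```bash
mkdir -p pics; ls
python3 - <<'E'
from bench import *
import cv2,numpy as np
for n in("scene","top"):
    i,d=get_image(n);cv2.imwrite(f"pics/{n}0.png",i);np.save(f"pics/{n}0.npy",d)
    m=camera_model(n);R=cv2.Rodrigues(np.array(m["rvec"],float))[0];print(n,m["K"],-R.T@np.array(m["tvec"]).ravel())
s=read_state();print(s)
E
```

```text
pics
scene [[455.17496483   0.         307.11492216]
 [  0.         455.17496483 197.32260664]
 [  0.           0.           1.        ]] [ 74.1781741  913.53311475 722.17504672]
top [[419.0069756    0.         322.64927963]
 [  0.         419.0069756  197.05932054]
 [  0.           0.           1.        ]] [358.94157129  45.19098089 934.70514232]
{'clock': 0.1, 'joints': array([-9.51413955e-01,  3.85477071e-01,  6.77324303e-03, -3.92172570e-04,
       -1.19402523e+00, -2.58602065e-01]), 'joint_vel': array([-0.00068194, -0.00082233,  0.00353015,  0.00140508,  0.00014386,
        0.00058253]), 'joint_efforts': array([-5.08211269e-04, -3.93319273e+01,  1.88928580e+01,  4.19790164e+00,
       -2.58583525e-03,  4.83970283e-06]), 'position': array([ 220.45101755, -584.27549088,  230.34311157]), 'ee_rot': array([-1.79342176e-01,  9.83786266e-01,  9.52201592e-04, -2.45751362e-04]), 'contact_force': array([-0.58882731,  0.38293779, -0.91794228]), 'wrist_torque': array([ 0.01834023,  0.02720657, -0.02479208]), 'grasp_force': 0.0, 'gripper_width': 85.27077003262237}
```

View pics/scene0.png

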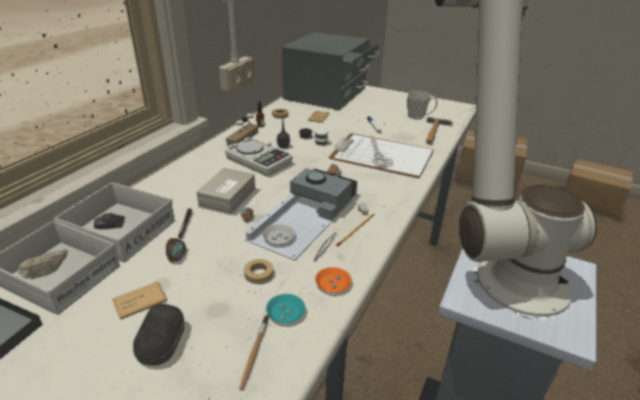

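View pics/top0.png

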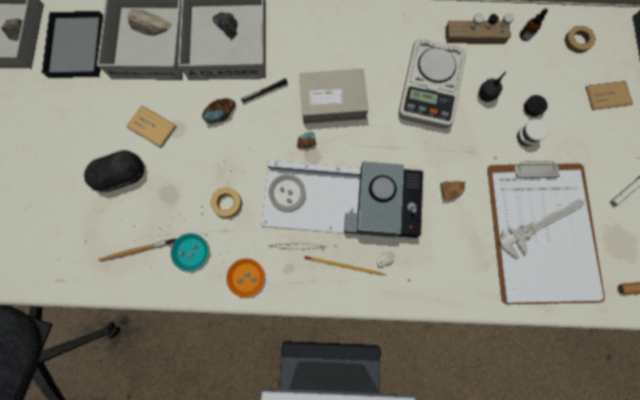

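Candidates: steel dish at top (287,193) on the plate, turquoise at (190,252) and orange at (246,277). I choose the steel one and check it in a crop.

```bash
cat > h.py <<'E'
from bench import *
import cv2,numpy as np
def cast(n,uv,z):
    m=camera_model(n);R=cv2.Rodrigues(np.array(m["rvec"],float))[0];t=np.array(m["tvec"],float).ravel()
    K=np.array(m["K"]);uv=np.atleast_2d(np.array(uv,float));c=-R.T@t
    r=(R.T@np.linalg.inv(K)@np.c_[uv,np.ones(len(uv))].T).T
    return c+r*((z-c[2])/r[:,2])[:,None]
E
python3 - <<'E'
from h import *
i=cv2.imread("pics/top0.png")[150:245,255:435];cv2.imwrite("pics/c1.png",cv2.resize(i,None,fx=4.4,fy=4.4,interpolation=cv2.INTER_CUBIC))
print(cast("top",[[287,193]],18),cast("top",[[268,162],[262,230],[422,171],[419,236]],5).round())
E
```

```text
[[567.4302544  128.59431966  18.        ]] [[ 642.  178.    5.]
 [ 483.  180.    5.]
 [ 636. -178.    5.]
 [ 485. -170.    5.]]
```

View pics/c1.png

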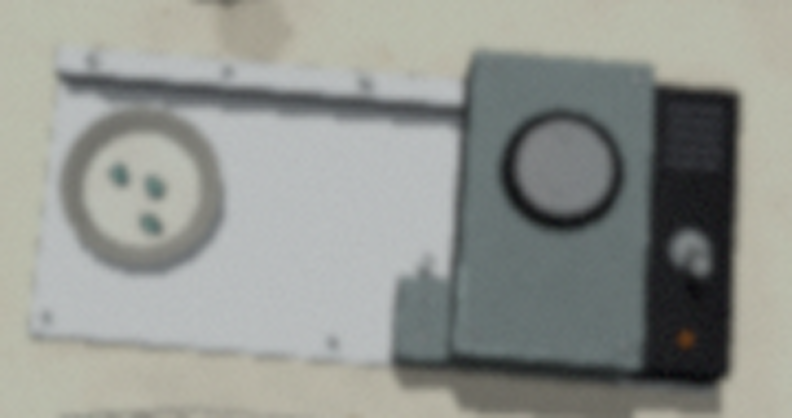

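The crop shows the grey steel dish with its stones at crop (143,190). The fence edge runs from (60,72) to (462,105), the near plate corner is at (33,338), and the toggle is at about (700,262). The choice is confirmed.

Run:
```python
from h import *
o=lambda p:np.array(p)/4.4+[255-.4,150-.4]
F=cast("top",o([[60,70],[462,104]]),29);P=cast("top",o([[33,338],[393,365]]),5)
D=cast("top",o([[143,190]]),18)[0];C=cast("top",o([[738,91]]),50);T=cast("top",o([[705,268]]),77)[0]
for A in(F,P):
    v=A[0]-A[1];print(A.round(1).tolist(),"yaw",np.arctan2(-v[0],v[1]))
yaw=np.mean([np.arctan2(-(A[0]-A[1])[0],(A[0]-A[1])[1]) for A in(F,P)])
X=np.array([np.cos(yaw),np.sin(yaw)]);Y=np.array([-X[1],X[0]])
# origin: x from fence(58) & near edge(-75); y from left corner 175/174
ox=np.mean([(F[:,:2]@X).mean()-58,(P[:,:2]@X).mean()+75]);print((F[:,:2]@X).mean()-58,(P[:,:2]@X).mean()+75)
oy=np.mean([P[0,:2]@Y-175,F[0,:2]@Y-174,C[0,:2]@Y+173]);print(P[0,:2]@Y-175,F[0,:2]@Y-174,C[0,:2]@Y+173)
O=ox*X+oy*Y;print("yaw",yaw,"O",O,"dish world",D,"viewer",(D[:2]-O)@X,(D[:2]-O)@Y,"tip",(T[:2]-O)@X,(T[:2]-O)@Y,T)
# depth points: cloud checks from both cams
for n in("scene","top"):
    d=np.load(f"pics/{n}0.npy");m=camera_model(n);K=np.array(m["K"]);R=cv2.Rodrigues(np.array(m["rvec"],float))[0]
    v,u=np.nonzero(d);p=(np.linalg.inv(K)@np.c_[u,v,np.ones(len(u))].T)*d[v,u]
    W=(R.T@(p-np.array(m["tvec"],float).reshape(3,1))).T
    L=np.c_[(W[:,:2]-O)@X,(W[:,:2]-O)@Y,W[:,2]]
    h=L[(abs(L[:,2]-72)<4)&(abs(L[:,0])<100)&(L[:,1]<20)&(L[:,1]>-200)];print(n,"hood z72",len(h),np.percentile(h,[2,98],axis=0).round())
    h=L[(abs(L[:,2]-50)<4)&(abs(L[:,0])<100)&(L[:,1]<-120)&(L[:,1]>-200)];print("box",len(h),np.percentile(h,[2,98],axis=0).round())
    g=L[(L[:,2]>60)&(L[:,2]<90)&(L[:,1]<-135)&(L[:,1]>-165)&(abs(L[:,0])<40)];print("tip",len(g),g.mean(0).round() if len(g) else 0)
```

```text
[[626.5, 173.5, 29.0], [617.3, -32.3, 29.0]] yaw -0.044698555801764545
[[491.5, 180.8, 5.0], [485.4, -2.4, 5.0]] yaw -0.03324215736668179
560.6662393166444 559.565321107797
24.811928473786452 23.80111755433714 29.34285418740356
yaw -0.03897035658422317 O [560.7029134    4.14318364] dish world [567.94159207 128.40013487  18.        ] viewer 2.392070594909166 124.44463184594088 tip -26.900858231347126 -150.3723549496441 [ 527.96389846 -145.06693065   77.        ]
scene hood z72 748 [[ -78. -121.   69.]
 [  69.  -32.   76.]]
box 111 [[ -77. -171.   47.]
 [  61. -133.   54.]]
tip 22 [ -26. -145.   73.]
top hood z72 2311 [[ -75. -122.   69.]
 [  70.  -35.   76.]]
box 1252 [[ -73. -170.   47.]
 [  67. -128.   54.]]
tip 26 [ -25. -146.   77.]
```

```bash
cat >> h.py <<'E'
from scipy.spatial.transform import Rotation as Ro
yaw=-0.039;O=np.array([560.7,4.1]);X=np.array([np.cos(yaw),np.sin(yaw)]);Y=np.array([-X[1],X[0]])
def to(x,y,z,tilt=0):
    "viewer target (mm), tilt of tool x from viewer -y toward +x -> shift in tool axes (m), rotvec"
    s=read_state();R=Ro.from_quat(s["ee_rot"]);p=s["position"]
    a=yaw-np.pi/2+tilt;tx=np.array([np.cos(a),np.sin(a),0]);tz=np.array([0,0,-1.]);T=Ro.from_matrix(np.c_[tx,np.cross(tz,tx),tz])
    w=np.r_[O+x*X+y*Y,z]
    print("at",((p[:2]-O)@X).round(1),((p[:2]-O)@Y).round(1),p[2].round(1),"F",((s["contact_force"][:2])@X).round(1),(s["contact_force"][:2]@Y).round(1),s["contact_force"][2].round(1),"t",s["clock"])
    print("shift",(R.inv().apply(w-p)/1000).round(4),"rot",(R.inv()*T).as_rotvec().round(3))
E
python3 -c "
from h import *
to(-66,124,120)"
```

```text
at -317.0 -601.2 230.3 F -0.6 0.4 -0.9 t 0.1
shift [-0.5134  0.5702  0.1114] rot [ 2.000e-03  1.000e-03 -1.171e+00]
```

```bash
python3 -m handwheel '[[-0.04,0.043,0,0,0,-0.09,-1],[-0.08,0.086,0,0,0,-0.18,-1],[-0.12,0.129,0,0,0,-0.27,-1],[-0.16,0.172,0,0,0,-0.36,-1],[-0.2,0.215,0,0,0,-0.45,-1],[-0.24,0.258,0,0,0,-0.54,-1],[-0.28,0.301,0,0,0,-0.63,-1],[-0.32,0.344,0,0,0,-0.72,-1],[-0.36,0.387,0,0,0,-0.81,-1],[-0.4,0.43,0,0,0,-0.9,-1]]'; python3 -c "
from h import *
to(-66,124,70)"
```

```text
clock: 1.35
position: [443.2, -39.3, 231.3]
ee_rot: [-0.591, 0.807, -0.0, 0.0]
contact_force: [1.6, -1.1, 0.2]
gripper_width: 0.2
grasp_force: 0.0
at -115.7 -47.9 231.3 F 1.7 -1.0 0.2 t 1.35
shift [-0.1789 -0.0024  0.1613] rot [-0.     0.    -0.268]
```

```bash
python3 -m handwheel '[[-0.045,0,0.03,0,0,-0.09,-1],[-0.09,0,0.06,0,0,-0.18,-1],[-0.135,-0.002,0.09,0,0,-0.268,-1],[-0.179,-0.002,0.13,0,0,-0.268,-1],[-0.179,-0.002,0.161,0,0,-0.268,-1],[-0.179,-0.002,0.161,0,0,-0.268,-1],[-0.179,-0.002,0.161,0,0,-0.268,-1]]'
python3 - <<'E'
from h import *
to(-62,124,12)
i,_=get_image("top");cv2.imwrite("pics/t2.png",cv2.resize(i[130:260,240:440],None,fx=4,fy=4,interpolation=cv2.INTER_CUBIC))
E
```

```text
clock: 2.22
position: [500.2, 128.6, 71.3]
ee_rot: [-0.692, 0.722, -0.0, 0.001]
contact_force: [-0.4, -0.7, 0.3]
gripper_width: 0.0
grasp_force: 0.0
at -65.3 122.1 71.3 F -0.4 -0.8 0.3 t 2.225
shift [-0.0019 -0.0032  0.0593] rot [-0.001  0.    -0.003]
```

View pics/t2.png

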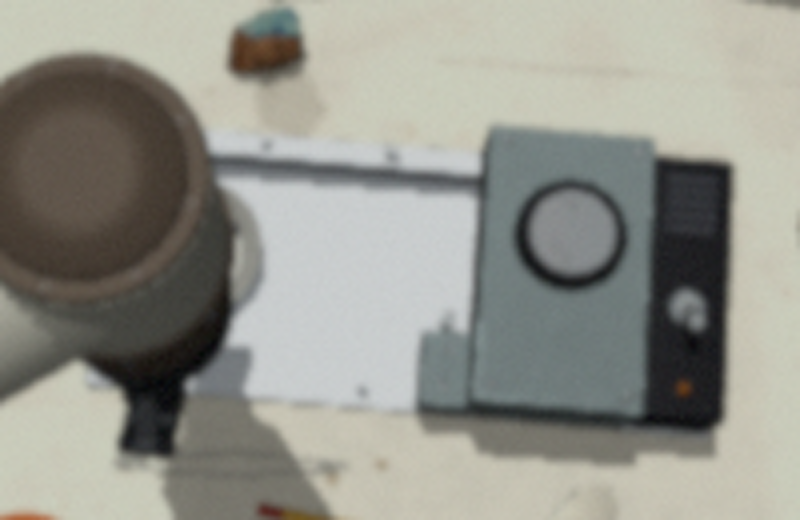

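```bash
python3 -m handwheel '[[-0.002,0.001,0.03,0,0,0,-1],[-0.002,0.001,0.058,0,0,0,-1],[-0.002,0.001,0.058,0,0,0,-1],[-0.002,-0.005,0.058,0,0,0,-1],[-0.002,-0.011,0.058,0,0,0,-1],[-0.002,-0.015,0.058,0,0,0,-1],[-0.002,-0.019,0.058,0,0,0,-1],[-0.002,-0.021,0.058,0,0,0,-1],[-0.002,-0.021,0.058,0,0,0,-1]]'
python3 - <<'E'
from h import *
to(-40,124,12)
i,_=get_image("scene");cv2.imwrite("pics/s2.png",cv2.resize(i[160:260,230:370],None,fx=5,fy=5,interpolation=cv2.INTER_CUBIC))
E
```

```text
clock: 3.4
position: [520.7, 129.7, 12.2]
ee_rot: [-0.692, 0.722, 0.0, -0.0]
contact_force: [0.1, -0.8, -0.1]
gripper_width: 0.1
grasp_force: 0.0
at -44.9 124.0 12.2 F 0.1 -0.8 -0.1 t 3.4
shift [-0.0001 -0.0049  0.0002] rot [ 0.    -0.    -0.003]
```

View pics/s2.png

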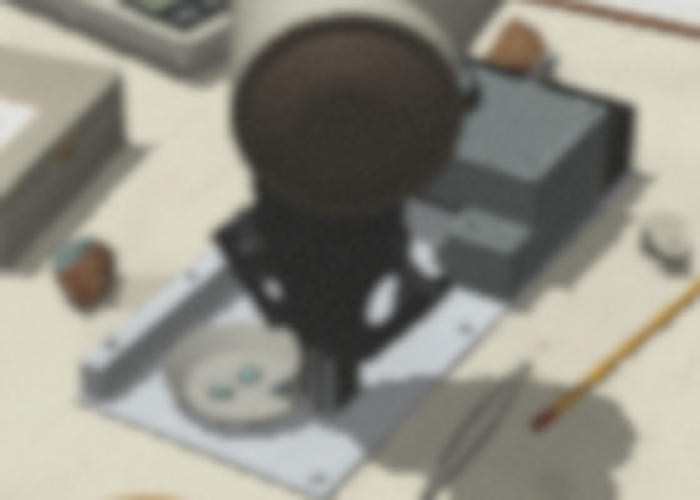

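The fingers are at the near side of the dish rim (crop 300,385). A small gap to the fence remains at the dish's left side (165,370). I continue gently.

```bash
python3 -m handwheel '[[0,-0.002,0,0,0,0,-1],[0,-0.003,0,0,0,0,-1],[0,-0.004,0,0,0,0,-1],[0,-0.004,0,0,0,0,-1]]' | grep -E "pos|force"; python3 -m handwheel '[[0,-0.001,0,0,0,0,-1],[0,-0.002,0,0,0,0,-1],[0,-0.002,0,0,0,0,-1]]'| grep -E "pos|force"; python3 -c "
from h import *
to(-40,124,12)"
```

```text
position: [524.7, 129.6, 12.3]
contact_force: [-0.0, 1.0, 0.2]
grasp_force: 0.1
position: [526.8, 129.6, 12.3]
contact_force: [-0.3, 0.3, -0.5]
grasp_force: 0.1
at -38.7 124.0 12.3 F -0.4 0.3 -0.5 t 4.325
shift [0.     0.0013 0.0003] rot [-0.     0.    -0.003]
```

```bash
for k in 1 2 3 4; do python3 -m handwheel '[[0,-0.001,0,0,0,0,-1],[0,-0.0015,0,0,0,0,-1],[0,-0.0015,0,0,0,0,-1]]'| grep -E "pos|contact"; done
```

```text
position: [528.2, 129.5, 12.3]
contact_force: [-0.7, -0.2, -0.8]
position: [529.8, 129.4, 12.3]
contact_force: [-1.0, 0.5, 0.2]
position: [531.3, 129.3, 12.3]
contact_force: [-0.9, -0.3, -0.1]
position: [532.8, 129.3, 12.3]
contact_force: [-0.4, -0.4, 0.3]
```

Run:
```python
from h import *
i,_=get_image("scene");cv2.imwrite("pics/s3.png",cv2.resize(i[195:260,240:320],None,fx=8,fy=8,interpolation=cv2.INTER_CUBIC))
```

```text
(no output)
```

View pics/s3.png

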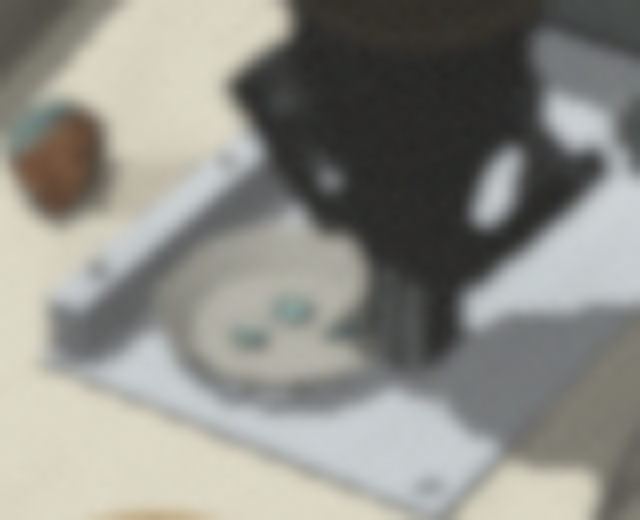

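Run:
```python
from h import *
from scipy.optimize import least_squares
o=lambda p:np.array(p)/8+[240-.4,195-.4]
P=cast("scene",o([[155,315],[163,350],[190,378],[230,395],[185,258],[225,235],[290,222],[300,398]]),18)
V=np.c_[(P[:,:2]-O)@X,(P[:,:2]-O)@Y]
r=least_squares(lambda c:np.hypot(*(V-c).T)-41.5,[16,120]);print(V.round(1).tolist(),r.x,r.fun.round(1))
to(-30,124,12)
```

```text
[[46.4, 152.8], [33.7, 166.2], [18.4, 173.4], [3.0, 173.9], [55.9, 122.9], [52.0, 105.7], [37.9, 88.6], [-16.3, 163.9]] [ 14.60563957 130.04326855] [-2.4 -0.6  2.   3.9  0.4  3.1  6.   4.4]
at -32.8 124.0 12.3 F -0.5 0.1 -0.5 t 5.875
shift [ 0.     -0.0028  0.0003] rot [-0.     0.    -0.003]
```

```bash
for k in 1 2 3 4 5; do python3 -m handwheel '[[0,-0.0005,0,0,0,0,-1],[0,-0.001,0,0,0,0,-1],[0,-0.001,0,0,0,0,-1]]'| grep -E "pos|contact"; done
```

```text
position: [533.7, 129.2, 12.3]
contact_force: [0.0, -0.5, 1.0]
position: [534.6, 129.1, 12.3]
contact_force: [-0.7, -0.9, 0.0]
position: [534.9, 128.9, 12.2]
contact_force: [-2.7, 0.4, 1.4]
position: [535.2, 128.7, 12.1]
contact_force: [-5.9, 1.5, 3.0]
position: [535.3, 128.3, 11.9]
contact_force: [-8.0, 1.3, 4.2]
```

```bash
python3 -m handwheel '[[0,0.015,0,0,0,0,-1],[0,0.015,-0.05,0,0,0,-1],[-0.03,0.015,-0.05,0,0,0,-1],[-0.066,0,-0.05,0,0,-0.08,-1],[-0.066,-0.03,-0.05,0,0,-0.15,-1],[-0.066,-0.045,-0.05,0,0,-0.15,-1],[-0.066,-0.045,-0.05,0,0,-0.15,-1]]' | grep clock
python3 - <<'E'
from h import *
to(14,188,12,.15)
E
```

```text
clock: 8.62
at 17.8 189.4 62.0 F -0.9 -0.3 -0.6 t 8.625
shift [0.0009 0.0039 0.05  ] rot [-0.     0.    -0.005]
```

```bash
python3 -m handwheel '[[0,0.009,0.03,0,0,0,-1],[0,0.009,0.05,0,0,0,-1],[0,0.009,0.05,0,0,0,-1],[0.01,0.0105,0.05,0,0,0,-1],[0.015,0.011,0.05,0,0,0,-1],[0.02,0.012,0.05,0,0,0,-1],[0.025,0.013,0.05,0,0,0,-1],[0.03,0.0135,0.05,0,0,0,-1],[0.035,0.0145,0.05,0,0,0,-1],[0.035,0.0145,0.05,0,0,0,-1]]'
python3 - <<'E'
from h import *
to(9,150,12,.15)
i,_=get_image("scene");cv2.imwrite("pics/s4.png",cv2.resize(i[170:260,240:350],None,fx=6,fy=6,interpolation=cv2.INTER_CUBIC))
E
```

```text
clock: 9.88
position: [574.5, 156.2, 12.2]
ee_rot: [0.744, -0.668, -0.0, 0.0]
contact_force: [0.4, -0.7, 0.4]
gripper_width: 0.4
grasp_force: 0.0
at 7.9 152.5 12.2 F 0.5 -0.6 0.4 t 9.875
shift [ 0.0027 -0.0007  0.0002] rot [ 0.001 -0.    -0.004]
```

View pics/s4.png

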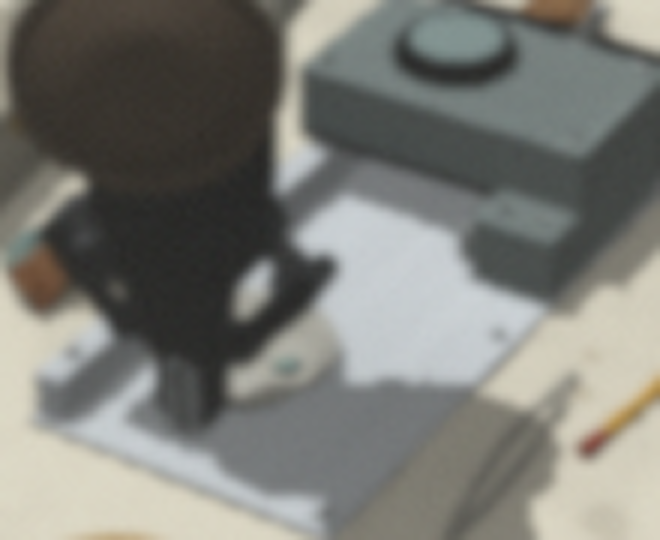

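The picture shows the fingers behind the dish, which is moving along the lane (stone at crop 285,365). I keep sliding it along the fence.

```bash
python3 -m handwheel '[[0.006,0.001,0,0,0,0,-1],[0.012,0.002,0,0,0,0,-1],[0.018,0.003,0,0,0,0,-1],[0.024,0.0035,0,0,0,0,-1],[0.03,0.0045,0,0,0,0,-1],[0.036,0.0055,0,0,0,0,-1],[0.042,0.006,0,0,0,0,-1],[0.048,0.007,0,0,0,0,-1],[0.054,0.008,0,0,0,0,-1],[0.054,0.008,0,0,0,0,-1]]' | grep -E "clock|contact"
python3 - <<'E'
from h import *
to(9,150,12,.15)
i,_=get_image("scene");cv2.imwrite("pics/s5.png",cv2.resize(i[150:240,250:360],None,fx=6,fy=6,interpolation=cv2.INTER_CUBIC))
E
```

```text
clock: 11.18
contact_force: [0.1, -0.5, 0.0]
at 8.0 97.9 12.3 F 0.1 -0.5 0.0 t 11.175
shift [-0.0514 -0.0086  0.0003] rot [ 0.    -0.    -0.004]
```

View pics/s5.png

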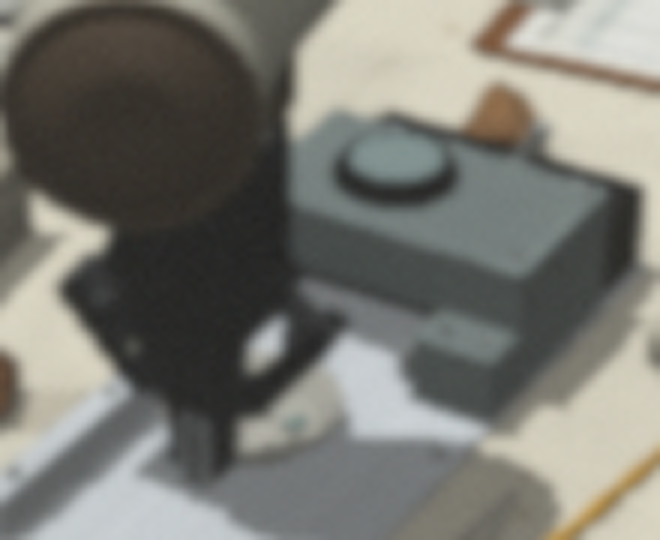

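```bash
python3 - <<'E'
from h import *
from scipy.optimize import least_squares
P=cast("scene",np.array([[345,405],[341,388],[325,372],[335,425],[310,445]])/6+[249.6,149.6],18)
V=np.c_[(P[:,:2]-O)@X,(P[:,:2]-O)@Y]
r=least_squares(lambda c:np.hypot(*(V-c).T)-41.5,[16,50]);print(V.round(1).tolist(),r.x,r.fun.round(1))
E
python3 -m handwheel '[[0.006,0.001,0,0,0,0,-1],[0.012,0.002,0,0,0,0,-1],[0.018,0.003,0,0,0,0,-1],[0.022,0.0035,0,0,0,0,-1],[0.022,0.0035,0,0,0,0,-1]]' | grep -E "clock|contact|pos"
```

```text
[[-20.3, 25.1], [-12.0, 14.6], [0.7, 7.4], [-24.3, 40.6], [-22.6, 59.2]] [16.4534543 45.2815574] [ 0.4  0.4 -0.5 -0.5  0. ]
clock: 11.85
position: [571.4, 79.5, 12.3]
contact_force: [-0.5, -0.2, 0.6]
```

```bash
for k in 1 2; do python3 -m handwheel '[[0.004,0.0005,0,0,0,0,-1],[0.008,0.001,0,0,0,0,-1],[0.012,0.002,0,0,0,0,-1],[0.016,0.0025,0,0,0,0,-1],[0.016,0.0025,0,0,0,0,-1]]' | grep -E "contact|pos"; done; python3 -c "
from h import *
to(9,0,12,.15)"
```

```text
position: [570.6, 63.3, 12.3]
contact_force: [0.7, -0.6, -0.5]
position: [569.9, 47.5, 12.3]
contact_force: [-0.2, 1.9, -0.7]
at 7.5 43.7 12.3 F -0.3 1.9 -0.7 t 13.1
shift [0.0434 0.005  0.0003] rot [ 0.    -0.    -0.003]
```

```bash
for k in 1 2 3 4; do python3 -m handwheel '[[0.0015,0,0,0,0,0,-1],[0.003,0.0005,0,0,0,0,-1],[0.004,0.0005,0,0,0,0,-1],[0.004,0.0005,0,0,0,0,-1]]' | grep -E "contact|pos"; done
```

```text
position: [569.9, 43.5, 12.3]
contact_force: [-0.9, 4.5, 0.0]
position: [569.6, 39.4, 12.3]
contact_force: [-0.8, 4.1, 0.4]
position: [569.6, 35.3, 12.3]
contact_force: [-1.1, 3.7, 0.8]
position: [569.6, 31.1, 12.3]
contact_force: [-1.1, 2.2, 0.6]
```

The plunger shows at about 4.5 N and is now easing. I feel on in smaller steps.

```bash
for k in 1 2 3 4 5; do python3 -m handwheel '[[0.001,0,0,0,0,0,-1],[0.002,0.0003,0,0,0,0,-1],[0.002,0.0003,0,0,0,0,-1]]' | grep -E "contact|pos"; done
```

```text
position: [569.6, 29.2, 12.3]
contact_force: [-0.1, 2.7, 1.0]
position: [569.5, 27.2, 12.3]
contact_force: [-0.9, 2.6, 0.3]
position: [569.4, 25.1, 12.3]
contact_force: [-0.5, 2.2, 0.5]
position: [569.4, 23.2, 12.3]
contact_force: [0.3, 1.8, 0.9]
position: [569.3, 21.2, 12.3]
contact_force: [-1.0, 1.7, 0.2]
```

```bash
for k in 1 2 3 4; do python3 -m handwheel '[[0.001,0,0,0,0,0,-1],[0.002,0.0003,0,0,0,0,-1],[0.002,0.0003,0,0,0,0,-1]]' | grep -E "contact|pos"; done
```

```text
position: [569.2, 19.1, 12.3]
contact_force: [-1.3, 0.7, 0.5]
position: [569.2, 17.1, 12.3]
contact_force: [-0.8, 1.0, 0.2]
position: [569.1, 15.3, 12.3]
contact_force: [-0.4, 1.6, -0.5]
position: [569.3, 14.8, 12.4]
contact_force: [-1.2, 7.7, -0.6]
```

The stop is felt: the force jumps to 7.7 N and the motion stalls. I press slightly more, hold, and look.

```bash
python3 -m handwheel '[[0.0007,0,0,0,0,0,-1],[0.0007,0,0,0,0,0,-1],[0.0007,0,0,0,0,0,-1]]' | grep -E "contact|pos"; python3 -m handwheel '[[-0.01,0,0,0,0,0,-1],[-0.04,0,0,0,0,0,-1],[-0.04,0,-0.06,0,0,0,-1],[-0.06,0,-0.12,0,0,0,-1],[-0.06,0,-0.12,0,0,0,-1]]'| grep -E "contact|pos"
python3 - <<'E'
from h import *
for n in("scene","top"):
    i,_=get_image(n);cv2.imwrite(f"pics/{n}6.png",i)
a=cv2.imread("pics/scene6.png")[150:230,270:370];b=cv2.imread("pics/top6.png")[150:245,330:430]
cv2.imwrite("pics/c6.png",np.vstack([cv2.resize(a,(375,300)),cv2.resize(b,(375,300))]))
to(-55,-150,130,0)
E
```

```text
position: [569.4, 14.7, 12.4]
contact_force: [-1.6, 11.1, 0.7]
position: [565.9, 74.0, 138.0]
contact_force: [-0.7, -0.5, -0.7]
at -1.0 68.2 132.9 F -0.5 -0.3 -1.3 t 19.575
shift [0.2079 0.0854 0.0027] rot [-0.001  0.     0.147]
```

View pics/c6.png

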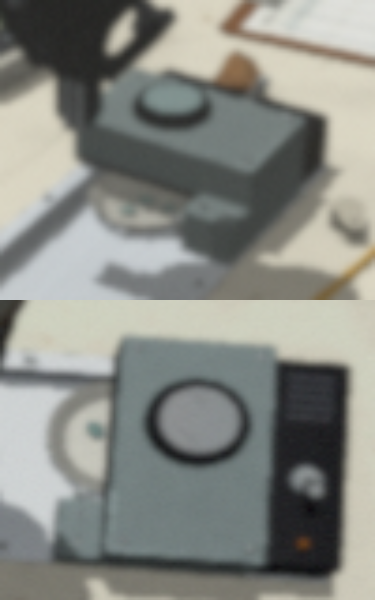

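```bash
python3 - <<'E'
from h import *
from scipy.optimize import least_squares
p=np.array([[48,438],[54,410],[70,392],[62,475],[95,385]])/[3.75,3.158]+[330,150-300/3.158]
P=cast("top",p,18);V=np.c_[(P[:,:2]-O)@X,(P[:,:2]-O)@Y]
r=least_squares(lambda c:np.hypot(*(V-c).T)-41.5,[16,-40]);print(V.round(1).tolist(),r.x,r.fun.round(1))
E
python3 -m handwheel '[[0.042,0.017,0,0,0,0.03,-1],[0.084,0.034,0,0,0,0.06,-1],[0.126,0.051,0,0,0,0.09,-1],[0.168,0.068,0,0,0,0.12,-1],[0.208,0.085,0.003,0,0,0.147,-1],[0.208,0.085,0.003,0,0,0.147,-1],[0.208,0.085,0.03,0,0,0.147,-1],[0.208,0.085,0.065,0,0,0.147,-1],[0.208,0.085,0.065,0,0,0.147,-1]]'| grep -E "contact"; python3 -c "
from h import *
to(-8,-150,68,0)"
```

```text
[[10.5, -0.3], [31.2, -2.5], [45.3, -11.2], [-15.6, -10.5], [51.7, -25.9]] [ 13.86837514 -40.4275901 ] [-1.2  0.2  1.4  0.5 -1. ]
contact_force: [0.8, 0.4, 0.6]
at -57.2 -149.9 64.1 F 0.8 0.4 0.6 t 20.7
shift [ 0.0001 -0.0492 -0.0044] rot [ 0.009 -0.    -0.   ]
```

```bash
python3 -m handwheel '[[0,-0.012,-0.003,0,0,0,-1],[0,-0.02,-0.004,0,0,0,-1],[0,-0.026,-0.004,0,0,0,-1],[0,-0.032,-0.004,0,0,0,-1],[0,-0.038,-0.004,0,0,0,-1],[0,-0.044,-0.004,0,0,0,-1],[0,-0.049,-0.004,0,0,0,-1],[0,-0.051,-0.004,0,0,0,-1],[0,-0.051,-0.004,0,0,0,-1]]'| grep -E "contact"; python3 -c "
from h import *
to(-8,-150,68,0)"
```

```text
contact_force: [-23.2, 4.5, 24.3]
at -13.5 -150.4 71.9 F -23.3 3.6 24.3 t 21.825
shift [-0.0004 -0.0056  0.0038] rot [ 0.023 -0.    -0.001]
```

```bash
python3 -m handwheel '[[0,0.02,0,0,0,0,-1],[0,0.04,0,0,0,0,-1],[0,0.06,-0.05,0,0,0,-1],[0,0.1,-0.1,0,0,0,-1],[0,0.15,-0.1,0,0,0,-1],[0,0.15,-0.1,0,0,0,-1]]'| grep -E "contact"
python3 - <<'E'
from h import *
i,d=get_image("top");b=i[150:245,330:430];j,_=get_image("scene");a=j[150:230,270:370]
cv2.imwrite("pics/c7.png",np.vstack([cv2.resize(a,(375,300)),cv2.resize(b,(375,300))]))
m=camera_model("top");K=np.array(m["K"]);R=cv2.Rodrigues(np.array(m["rvec"],float))[0]
v,u=np.nonzero(d);p=(np.linalg.inv(K)@np.c_[u,v,np.ones(len(u))].T)*d[v,u]
W=(R.T@(p-np.array(m["tvec"],float).reshape(3,1))).T;L=np.c_[(W[:,:2]-O)@X,(W[:,:2]-O)@Y,W[:,2]]
g=L[(L[:,2]>66)&(L[:,2]<90)&(L[:,1]<-135)&(L[:,1]>-165)&(abs(L[:,0])<40)];print("tip",len(g),g.mean(0).round() if len(g) else 0)
print(read_state()["clock"])
E
```

```text
contact_force: [0.7, -0.0, 0.8]
tip 31 [  -5. -147.   76.]
22.675
```

View pics/c7.png

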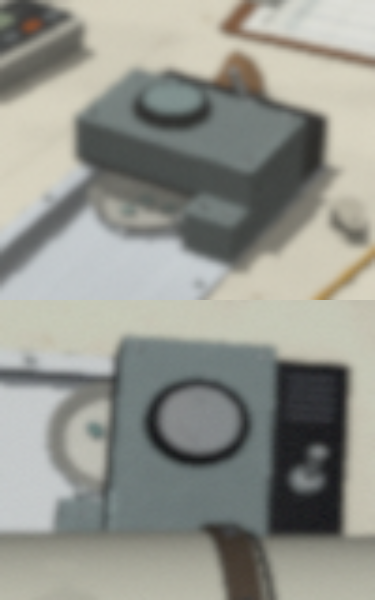

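Run:
```python
from h import *
for q in([312,488],[320,451]):
    p=np.array(q)/[3.75,3.158]+[330,150-300/3.158];P=cast("top",p,80)[0]
    print(((P[:2]-O)@X).round(1),((P[:2]-O)@Y).round(1))
```

```text
-25.7 -146.2
-0.4 -149.9
```

```bash
python3 -c "
from bench import *
print(job_done())"
```

```text
the job is handed in; nothing more can be done
None
```

The job is handed in at about 23 s, result not reported: by the cameras and felt forces, the dish is on the fence and home against the stop (centre near viewer y -40 mm, about 11 N reached), and the toggle is thrown over to on.

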